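# Latch the sprung cover open and nest the jars in the soak pot

## Task

Pack the steel jars away in the soak station: push the sprung cover all the way open and sideways into its holding notch, let go of it and make sure that it stays open by itself. Then set the middle jar upright on the floor of the pot in the station, and after it the tall narrow jar upright on the floor of the middle jar, lowering both all the way rather than dropping them. Leave the cover latched and the pot in its place, and do not shift or upset the bottle and the specimen jar among them.

Things in the scene. Friction and masses are not known exactly. Their poses are not given: they have to be found in the camera images.
- well (a point): Axis of the round collar (10 mm high) that holds the pot, at the top of the 12 mm base plate of the soak station, which is fixed to the bench. x: level, the way the cover opens; y: level, the side on which the holding notch lies; z: up. The steel base plate spans x -75..300, y -75..75 mm about this point.
- notch (a point): Where the cover's pin rests when latched: 230 mm in x and 35 mm in y from well, on top (80 mm above the bench) of the grey gate plate that spans the station's x = 78..298 mm. Axes parallel to those of well. The plate has a J-shaped slot for the pin: a straight channel along x and, at its far end, on the +y side beyond a pointed ridge, this notch, running back to -x.
- cover_travel (a joint): Opening travel of the cover along the station's x (m): 0 shut over the pot, 0.166 far stop, about 0.140 when resting in the notch. A spring pulls it shut with 3 N at 0, 10 N at the stop. To pass the ridge into the notch it must be pushed to 0.154 or beyond.
- cover_side (a joint): Sideways travel of the cover along the station's y (m): 0 in the channel (free to move only beyond 0.14 of travel), ridge crest 0.017, notch 0.033 to 0.037 (stop). Let go before the crest, it slips back and snaps shut; let go at 0.033 or more, it drops back into the notch and stays. A weak spring (0.5 N) draws it to 0.
- corner (a point): Inner corner of the cover's L-shaped thumb tab, 117 mm above the bench; axes parallel to the station axes of well. Two steel walls 6 mm thick, 97 to 137 mm above the bench, meet here: the cross wall on its +x side runs 54 mm to -y, the side wall on its +y side runs 46 mm to -x. Shut fingers put down into this corner (open above, to -x and to -y) can push the cover to +x and +y without gripping.
- cover_mid (a point): Centre of the top of the cover, a clear plate 100 (x) x 110 (y) x 5 mm, 93 mm above the bench; axes parallel to the station axes of well, straight above it when shut. A steel strip on its -x edge reaches 96 mm high, the steel stem from it to the tab 97 mm. The tab's corner is 108 mm in x and 24 mm in y from here. Latched, its near edge is 90 mm from the well's axis.
- pot_mid (a point): Middle (35 mm above its underside) of the wide open steel pot: outer diameter 100 mm, wall 4 mm, floor 5 mm thick, 70 mm high, 450 g. It stands loose in the collar, on the base plate, under the cover; rim 82 mm above the bench. z is its axis.
- middle_mid (a point): Middle (55 mm above its underside) of the middle jar, a plain open steel cylinder: outer diameter 60 mm, wall 3.5 mm, floor 5 mm thick, 110 mm high, 150 to 310 g, standing on the bench. z is its axis. Standing in the pot its underside is 17 mm above the bench.
- tall_mid (a point): Middle (72.5 mm above its underside) of the tall narrow open steel jar: outer diameter 36 mm, wall 3 mm, floor 5 mm, 145 mm high, 105 to 210 g, standing on the bench. z is its axis. Standing in the nested middle jar its underside is 22 mm above the bench.
- bottle_mid (a point): Middle of a white capped plastic bottle, diameter 60 mm, 135 mm high, standing loose among the jars; to be left alone.
- specimen_mid (a point): Middle of an amber specimen jar with a black lid, diameter 64 mm, 85 mm high, standing loose among the jars; to be left alone.
There are look-alikes about, which are no part of the job. Leave any green look-alike of the part that bears pot_mid alone.

How it is judged:
By the outcome, as a careful person would: the job done as asked, in the order asked, and still so for the second after the job is handed in, with the robot touching nothing.
It also fails if it takes over 72 s, if anything falls off the work surface, if the arm or the gripper's body presses on something with over 40 N, if the wrist force passes 120 N, or if a joint passes its speed limit or range.

## Robot

A 7-joint arm with a two-finger parallel gripper is mounted at the origin on the work surface. World frame = base frame: x ahead of the robot, y to its left, z up, the work surface at z = 0. Lengths are in mm, angles in rad, forces in N, time in s.
With the tool pointing down it reaches from about 400 to 875 mm from the base axis. Payload 19.3 kg.
Tool frame: the origin (TCP) lies at the very end of the fingers, on their centre line; the grasp point (between the pads) lies 19 mm behind it (grip_point_offset is the z of the grasp point in the tool frame, in mm); z points along the fingers, x is the direction in which the jaws open and shut, and the axes are right-handed (so a half turn about z gives the same grasp; the last joint's range is limited). The gripper opens to 85 mm and grips with 20 to 120 N. Pads are 22 mm wide; open, the fingers measure 114 mm over their backs; the gripper's body (76 mm by 85 mm) begins 54 mm behind the grasp point. The pads swing forward as they close: fully open they stand 13 mm farther back than shut.
Start: joints at [-1.255, 0.521, -0.036, 1.599, 0.021, 1.021, -0.113], TCP at [235.205, 579.045, 231.291] pointing down, gripper open.
Joint ranges: [-2.91, 2.91], [-0.3, 2.13], [-1.5, 1.42], [0.17, 2.43], [-1.26, 4.41], [0.16, 1.93], [-2.52, 2.52]. Speed limits (rad/s): [1.89, 1.89, 2.39, 2.39, 3.01, 3.01, 3.01].

## Interface

Orientations are given as a 3x3 rotation matrix whose columns are the frame's x, y, z axes.
In Python, from workcell import movep, movel, goto_joints, open_gripper, clamp, wait, inverse_kinematics, read_state, camera, PlanningError, finish_job, grip_point_offset gives the robot as it stands. Calls block until the motion is done:
- movep(position, orientation): joint-space move of the TCP to a pose.
- movel(position, frame=None, max_speed=150, guard=None): straight line of the TCP; frame=None keeps the orientation; max_speed is the mean speed in mm/s. With guard (N) it stops when the force on the tool has changed by that much, and returns True; else False.
- goto_joints(angles): joint-space move.
- open_gripper() and clamp(): open the fingers fully, or close them until they stop; the grip force is fixed at half the most.
- wait(seconds).
- inverse_kinematics(position, orientation): joint angles nearest the present ones, or None.
- read_state(): the state.
- camera(name): name is "side" or "top" or "wrist"; returns a dict with "image" (480x640x3 uint8, blue, green, red), "range_z" (480x640 float32, mm along the optical axis (not along the pixel's ray), 0 where there is no reading), "fx", "fy", "cx", "cy" (pixels), "cam_to_world" (4x4, takes a point from camera to world coordinates). Camera axes: x right, y up, looking along -z (the intrinsics and any distortion apply to the point x, -y, -z); pixel columns grow to the right and rows downward; lengths in mm; the calibration is good to about 2 mm. A picture is of the moment at which its call begins.
A pose or a line that the arm cannot do raises PlanningError and nothing moves.
- finish_job(): hands the job in, once; it reports no verdict.
The state is a dict: "time": time; "qpos": joint angles; "qvel": joint speeds; "joint_efforts": joint torques, N m; "eef_pos": TCP position; "tool_rot": TCP orientation; "ft_force": force on the tool from outside, world axes, zero at the start; "torque": the same for the moment, N m; "finger_gap": finger opening in mm.
Only numpy, scipy, OpenCV 4.12 (cv2) and the standard library are available. Lean on these libraries where they do the work, as an engineer would, in place of code of your own. Each camera call takes 0.05 s, during which the arm holds its last target. There are 200 camera calls.

## Working session

There is one attempt and no reset: what is moved stays moved. The work goes in short steps, each a Python script; the robot and the scene stay as the last script left them, time stands still between calls to the robot, and variables do not carry over. Pictures are saved under pics/ and viewed, about 8 in all and at most 12, crops included, and the job is handed in when it is done.

```bash
mkdir -p pics; ls; python3 - <<'E'
from workcell import *
import cv2,numpy as np,pickle
for n in("top","side"):
    c=camera(n);cv2.imwrite(f"pics/{n}0.png",c["image"]);pickle.dump(c,open(f"{n}0.pkl","wb"))
    print(n,c["fx"],c["fy"],c["cx"],c["cy"],np.round(c["cam_to_world"],3).tolist(),[k for k in c])
print(read_state())
E
```

```text
pics
top 584.2797518859279 584.2797518859279 319.67661945613906 242.61427282608028 [[-0.052, 0.978, -0.203, 363.581], [-0.999, -0.051, 0.014, -65.256], [0.004, 0.203, 0.979, 1042.141], [0.0, 0.0, 0.0, 1.0]] ['image', 'range_z', 'fx', 'fy', 'cx', 'cy', 'cam_to_world']
side 552.274299781802 552.274299781802 312.0167808967924 233.5528996598689 [[0.658, 0.373, -0.654, -96.848], [-0.753, 0.319, -0.575, -652.447], [-0.006, 0.871, 0.491, 595.979], [0.0, 0.0, 0.0, 1.0]] ['image', 'range_z', 'fx', 'fy', 'cx', 'cy', 'cam_to_world']
{'time': 0.1, 'qpos': array([-1.25519073,  0.52193593, -0.0363051 ,  1.59991146,  0.02120133,
        1.02109728, -0.11278334]), 'qvel': array([-0.00013941, -0.00030174, -0.0005393 , -0.00107782,  0.00111122,
       -0.00019047,  0.00123013]), 'joint_efforts': array([ 3.20349267e-03, -9.28490281e+01,  1.98359303e+00, -3.70547247e+01,
        1.80712470e-02,  5.30869322e-03,  6.73412728e-06]), 'eef_pos': array([235.12787355, 578.78350017, 230.80921269]), 'tool_rot': array([[ 3.76318197e-01,  9.26490437e-01, -2.89885918e-04],
       [ 9.26489981e-01, -3.76318301e-01, -9.22624956e-04],
       [-9.63892575e-04,  7.86241618e-05, -9.99999532e-01]]), 'ft_force': array([-1.08153928, -0.43315694,  1.67547681]), 'torque': array([-0.03024679, -0.00379372, -0.0484008 ]), 'finger_gap': 85.37078636493287}
```

View pics/top0.png

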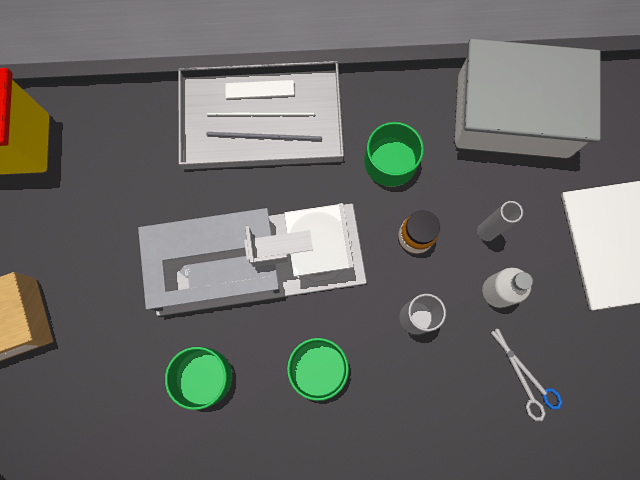

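View pics/side0.png

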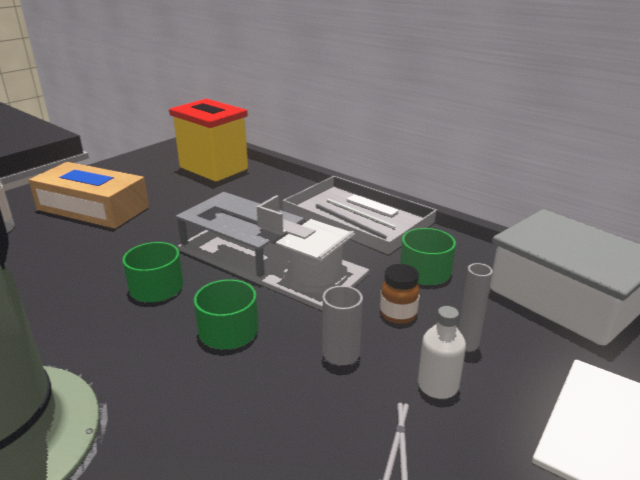

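The top view shows the station with the shut cover at px (318,240) and the tab at (248,243), so it opens to image left (+y world), with the notch at image bottom. The middle jar is at (425,315), the tall jar at (510,212), the bottle at (508,290) and the specimen jar at (420,230). There are three green look-alike pots. Next I measure with range data and height slices.

```bash
cat > h.py <<'E'
import numpy as np,cv2
def cloud(c):
    z=c["range_z"];v,u=np.mgrid[:480,:640]
    P=np.stack([(u-c["cx"])/c["fx"]*z,-(v-c["cy"])/c["fy"]*z,-z],-1)
    W=P@c["cam_to_world"][:3,:3].T+c["cam_to_world"][:3,3]; W[z<=0]=np.nan
    return W
def ray(c,u,v,h):
    d=c["cam_to_world"][:3,:3]@[(u-c["cx"])/c["fx"],-(v-c["cy"])/c["fy"],-1];o=c["cam_to_world"][:3,3]
    return o+d*(h-o[2])/d[2]
def circ(p):
    A=np.c_[2*p[:,:2],np.ones(len(p))];b=(p[:,:2]**2).sum(1);s=np.linalg.lstsq(A,b,rcond=None)[0]
    return s[:2],np.sqrt(s[2]+s[0]**2+s[1]**2)
E
python3 - <<'E'
import pickle;from h import *
c=pickle.load(open("top0.pkl","rb"));W=cloud(c)
def reg(u0,v0,u1,v1,lo,hi):
    w=W[v0:v1,u0:u1].reshape(-1,3);return w[(w[:,2]>lo)&(w[:,2]<hi)]
print("nan",np.isnan(W[...,2]).mean())
bench=reg(380,350,480,450,-50,50);print("bench z",np.median(bench[:,2]),bench[:,2].std())
for n,r,h in(("mid",(395,280,455,345),110),("tall",(470,190,530,250),145),("spec",(390,200,450,260),85),("bottle",(475,255,540,315),135)):
    w=reg(*r,h-8,h+8)
    if len(w)>5:
        k=cv2.minEnclosingCircle(w[:,:2].astype(np.float32));print(n,len(w),np.median(w,0).round(1),"encl",np.round(k[0],1),round(k[1],1),"fit",circ(w))
g=reg(130,200,290,320,74,86);r=cv2.minAreaRect(g[:,:2].astype(np.float32));print("gate",len(g),np.median(g[:,2]),r,cv2.boxPoints(r).round(1).tolist())
g=reg(280,195,370,285,88,100);r=cv2.minAreaRect(g[:,:2].astype(np.float32));print("cover",len(g),np.median(g[:,2]),r,cv2.boxPoints(r).round(1).tolist())
g=reg(235,215,300,270,105,145);r=cv2.minAreaRect(g[:,:2].astype(np.float32));print("tab",len(g),np.median(g[:,2]),cv2.boxPoints(r).round(1).tolist())
g=reg(130,195,375,320,6,18);r=cv2.minAreaRect(g[:,:2].astype(np.float32));print("base",len(g),np.median(g[:,2]),r,cv2.boxPoints(r).round(1).tolist())
im=c["image"]
a=cv2.resize(im[200:330,135:375],None,fx=3.3,fy=3.3,interpolation=cv2.INTER_CUBIC)
cv2.imwrite("pics/crop1.png",a)
b=cv2.resize(im[185:335,390:550],None,fx=4,fy=4,interpolation=cv2.INTER_CUBIC);cv2.imwrite("pics/crop2.png",b[:600])
E
```

```text
nan 0.004108072916666667
bench z -0.3370738583602133 1.8967121486486562
mid 293 [ 435.6 -244.3  108.7] encl [ 435.7 -243. ] 30.2 fit (array([ 435.42300592, -242.5204271 ]), np.float64(27.993812491085663))
tall 179 [ 584.6 -385.1  143. ] encl [ 584.  -384.9] 18.6 fit (array([ 584.4105235 , -384.30817371]), np.float64(16.37899248642925))
spec 863 [ 580.7 -253.9   84.1] encl [ 581.5 -254.4] 28.8 fit (array([ 580.97476502, -253.93170787]), np.float64(20.078078208897452))
bottle 262 [ 474.3 -392.9  134.3] encl [ 475. -394.] 14.2 fit (array([ 474.40000165, -393.36069069]), np.float64(10.002154152505678))
gate 8866 78.95985155373472 ((548.0322265625, 110.50979614257812), (141.424072265625, 220.8208465576172), 5.810084819793701) [[466.5, 213.1999969482422], [488.8999938964844, -6.5], [629.5999755859375, 7.800000190734863], [607.2000122070312, 227.5]]
cover 4033 92.67934986961359 ((566.1378173828125, -68.74189758300781), (110.97820281982422, 116.29872131347656), 5.908200263977051) [[505.0, -16.600000381469727], [516.9000244140625, -132.3000030517578], [627.2999877929688, -120.9000015258789], [615.2999877929688, -5.199999809265137]]
tab 436 134.40065281464126 [[524.5999755859375, 33.400001525878906], [530.5, -24.200000762939453], [590.2000122070312, -18.100000381469727], [584.2999877929688, 39.5]]
base 4600 10.983044358946358 ((555.431396484375, 34.78669738769531), (150.97393798828125, 374.93389892578125), 5.809426784515381) [[461.3999938964844, 213.6999969482422], [499.29998779296875, -159.39999389648438], [649.5, -144.10000610351562], [611.5999755859375, 228.89999389648438]]
```

View pics/crop1.png

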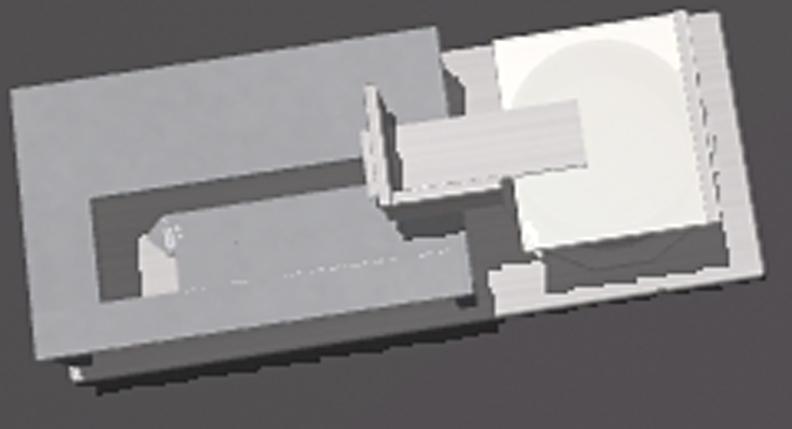

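View pics/crop2.png

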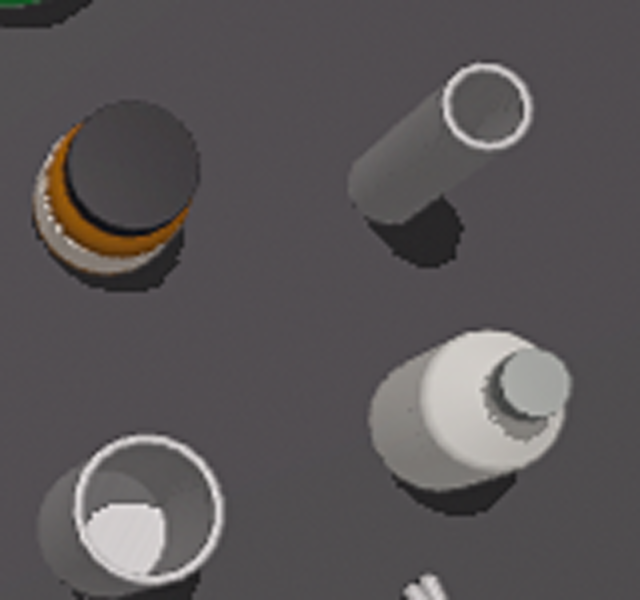

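All sizes match: base 151×375, gate 220 long, and three independent estimates put the well at (567,-77). The look-alikes are ruled out: only one tall tube at px (510,212), one 60 mm open steel cylinder at (425,315), and the green pots are different. Next I check IK and push the cover.

```bash
cat >> h.py <<'E'
from workcell import *
t=np.deg2rad(5.81);SX=np.array([-np.sin(t),np.cos(t),0]);SY=np.array([-np.cos(t),-np.sin(t),0]);UP=np.array([0,0,1.])
WELL=np.array([567.,-76.9,0]);COR=WELL+108*SX+24*SY
R=np.c_[SX,np.cross(-UP,SX),-UP]
MID=np.array([435.6,-243.,0]);TALL=np.array([584.2,-384.8,0])
def st():
    s=read_state();d=s["eef_pos"]-WELL
    print("t%.1f sx%.1f sy%.1f z%.1f F"%(s["time"],d@SX,d@SY,d[2]),s["ft_force"].round(1),"gap%.1f"%s["finger_gap"]);return s
E
python3 - <<'E'
from h import *
for s in(1,-1):
    Q=R@np.diag([s,s,1])
    for p in(COR-26*SX-22*SY+170*UP,COR-26*SX-22*SY+108*UP,COR+150*SX+20*SY+108*UP,MID+75*UP,MID+190*UP,WELL+92*UP,WELL+260*UP,TALL+260*UP,TALL+110*UP):
        q=inverse_kinematics(p,Q);print(s,p.round(),None if q is None else np.round(q,2))
E
```

```text
1 [557.   4. 170.] [-0.19  0.49  0.1   1.85 -0.07  0.81  1.62]
1 [557.   4. 108.] [-0.13  0.58  0.02  1.89 -0.02  0.68  1.57]
1 [497. 175. 108.] [-0.42  0.54 -0.04  1.96  0.04  0.64  1.18]
1 [ 436. -243.   75.] [ 0.34  0.57  0.07  2.05 -0.07  0.52  2.13]
1 [ 436. -243.  190.] [-0.05  0.44  0.58  1.99 -0.33  0.81  2.39]
1 [567. -77.  92.] [-0.    0.62  0.05  1.85 -0.05  0.66  1.75]
1 [567. -77. 260.] [-0.22  0.43  0.35  1.72 -0.17  1.02  1.86]
1 [ 584. -385.  260.] [ 0.13  0.71  0.66  1.37 -0.44  1.21  2.5 ]
1 [ 584. -385.  110.] [ 0.35  0.79  0.25  1.49 -0.22  0.9   2.34]
-1 [557.   4. 170.] [-0.57  0.58  0.66  1.87 -0.47  0.85 -1.15]
-1 [557.   4. 108.] [-0.53  0.67  0.61  1.91 -0.56  0.74 -1.07]
-1 [497. 175. 108.] [-0.83  0.61  0.53  1.98 -0.49  0.67 -1.46]
-1 [ 436. -243.   75.] [-0.08  0.69  0.66  2.07 -0.73  0.63 -0.38]
-1 [ 436. -243.  190.] [-0.34  0.63  1.07  2.   -0.7   0.93 -0.37]
-1 [567. -77.  92.] [-0.42  0.75  0.68  1.88 -0.67  0.76 -0.84]
-1 [567. -77. 260.] [-0.5   0.52  0.79  1.74 -0.41  1.06 -1.05]
-1 [ 584. -385.  260.] [-0.03  0.88  1.08  1.38 -0.77  1.34 -0.4 ]
-1 [ 584. -385.  110.] [ 0.01  1.    0.93  1.51 -0.86  1.09 -0.33]
```

```bash
echo 'R=R@np.diag([-1,-1,1.])' >> h.py
python3 - <<'E'
from h import *
st()
clamp()
p=COR-26*SX-22*SY
movep(p+165*UP,R); st()
movel(p+108*UP,guard=15); st()
print(movel(p+18*SX+108*UP,max_speed=25,guard=2.5)); s=st()
E
```

```text
t0.1 sx685.9 sy263.8 z230.8 F [-1.1 -0.4  1.7] gap85.4
t3.2 sx83.0 sy1.8 z164.9 F [ 0.6  0.1 -1. ] gap0.1
t3.8 sx81.9 sy1.8 z108.4 F [-0.2  0.3  0.6] gap-0.1
True
t4.3 sx96.4 sy2.0 z108.0 F [-0.4 -3.4  2.6] gap-0.3
```

```bash
python3 - <<'E'
from h import *
s=st();p=s["eef_pos"];x0=(p-WELL)@SX
print(movel(p+20*SY,max_speed=25,guard=5)); s=st();y0=(s["eef_pos"]-WELL)@SY
b=WELL+108*UP
movel(b+x0*SX+(y0-1)*SY)
print(movel(b+(x0+158.5)*SX+(y0-1)*SY,max_speed=70,guard=35)); s=st()
print(x0,y0)
open("xy.txt","w").write(f"{x0} {y0}")
c=camera("top");cv2.imwrite("pics/open.png",c["image"][190:330,130:380].repeat(3,0).repeat(3,1))
E
```

```text
t4.3 sx96.4 sy2.0 z108.0 F [-0.4 -3.4  2.6] gap-0.3
True
t4.8 sx95.5 sy12.6 z108.0 F [ 2.4 -0.8  2.3] gap0.2
False
t7.5 sx254.4 sy11.9 z107.9 F [ 0.8 -9.1  0.2] gap-0.1
96.3769830796437 12.609718747062425
```

View pics/open.png

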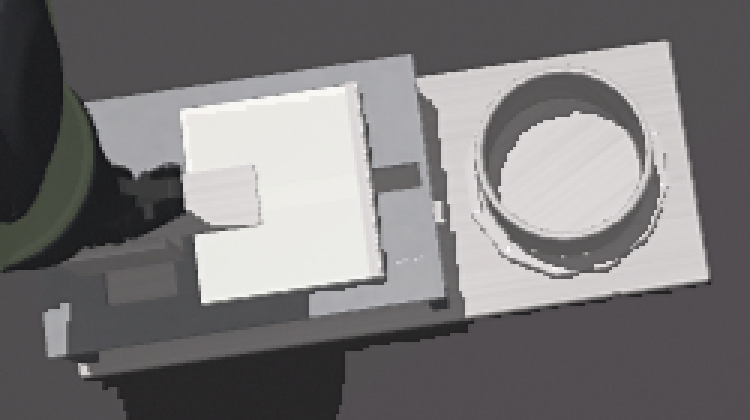

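The cover is pushed open to about 158 mm, with spring force 9 N as expected, and the pot is uncovered. Next I push it sideways, back off and release.

```bash
python3 - <<'E'
from h import *
x0,y0=map(float,open("xy.txt").read().split());b=WELL+108*UP
print(movel(b+(x0+161)*SX+(y0-1)*SY,max_speed=40,guard=15));st()
print(movel(b+(x0+161)*SX+(y0+38)*SY,max_speed=40,guard=12));s=st();y=(s["eef_pos"]-WELL)@SY
# ease back with side contact held, pin drops into the notch
y=min(y,y0+36)
movel(b+(x0+137)*SX+y*SY,max_speed=40);st()
movel(b+(x0+120)*SX+(y-3)*SY,max_speed=60);st()
movel(b+(x0+118)*SX+(y-12)*SY+70*UP);s=st()
wait(.2)
c=camera("top");cv2.imwrite("pics/latch.png",c["image"][190:330,130:380].repeat(3,0).repeat(3,1))
c=camera("wrist");cv2.imwrite("pics/wr.png",c["image"])
E
```

```text
False
t7.8 sx256.9 sy11.9 z107.9 F [ 0.  -9.2  0.7] gap-0.0
True
t8.7 sx255.8 sy48.6 z108.0 F [ 6.8 -8.7 -1. ] gap-0.4
t9.4 sx234.1 sy48.6 z108.0 F [ 2.4 -0.5  1.6] gap0.1
t9.9 sx216.0 sy45.6 z108.0 F [-0.4 -0.8  0.4] gap-0.0
t10.5 sx214.7 sy37.1 z177.4 F [-0.4  0.1 -0.1] gap-0.2
```

View pics/latch.png

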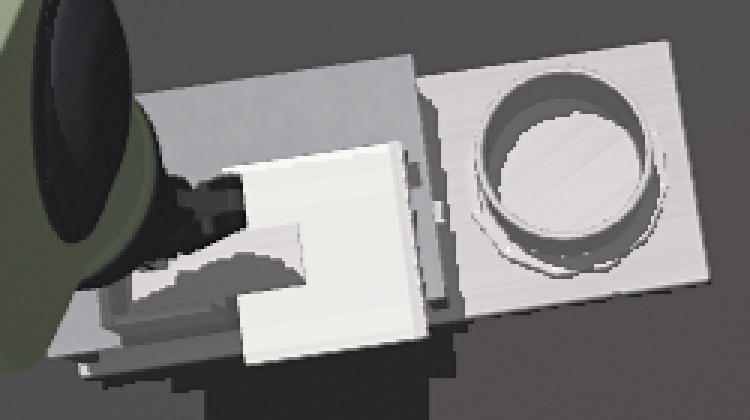

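The cover stays open by itself in the notch, moved back and sideways with the fingers off it, and the pot is clear. Now the middle jar.

```bash
python3 - <<'E'
from h import *
s=read_state();movel(s["eef_pos"]+60*UP)
movep(MID+170*UP,R);open_gripper();st()
print(movel(MID+75*UP,max_speed=90,guard=10));st()
clamp();s=st()
c=camera("wrist");cv2.imwrite("pics/wr1.png",c["image"])
movel(MID+200*UP,max_speed=120);st()
c=camera("side");cv2.imwrite("pics/s1.png",c["image"])
E
```

```text
t13.6 sx-152.0 sy147.6 z170.0 F [ 0.1 -0.9  0.8] gap85.5
False
t14.8 sx-152.1 sy147.3 z75.4 F [-0.2 -0.3 -0.3] gap85.1
t15.1 sx-152.0 sy147.1 z75.8 F [-2.9  3.2 16.3] gap59.5
t16.4 sx-151.7 sy147.8 z199.5 F [ 1.  -1.2 -3. ] gap59.4
```

View pics/s1.png

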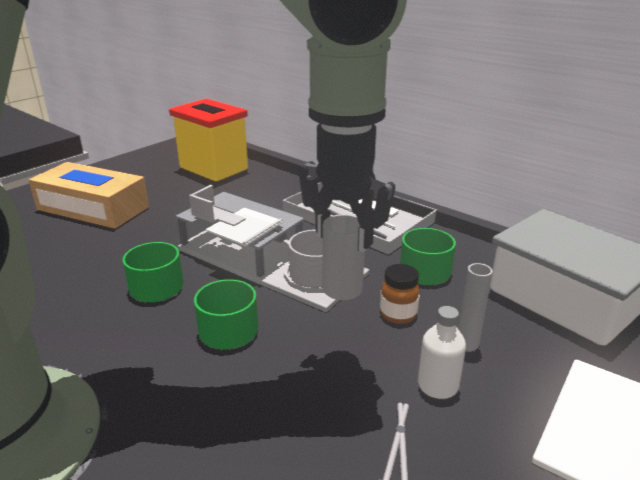

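The middle jar is held upright with gap 59.5, and the cover is still latched. Now placing it.

```bash
python3 - <<'E'
from h import *
movel(WELL+200*UP);st()
movel(WELL+100*UP,max_speed=100,guard=15);st()
print(movel(WELL+88*UP,max_speed=25,guard=5));s=st()
open_gripper();st()
movel(s["eef_pos"]+110*UP);s=st()
movel(np.r_[s["eef_pos"][:2]+[0,-170],210])
c=camera("top");cv2.imwrite("pics/m.png",c["image"][190:330,130:550].repeat(2,0)[:, :].repeat(2,1)[:,:800])
import pickle;pickle.dump(c,open("top1.pkl","wb"));W=cloud(c)
w=W[190:320,250:400].reshape(-1,3);w=w[(w[:,2]>119)&(w[:,2]<135)]
print("rim",len(w),np.median(w[:,2]),cv2.minEnclosingCircle(w[:,:2].astype(np.float32)),circ(w))
E
```

```text
t18.0 sx-0.8 sy0.5 z200.1 F [-0.2 -0.9 -2.8] gap59.2
t19.1 sx-0.1 sy-0.3 z100.5 F [ 0.4 -0.9 -3.3] gap59.0
True
t19.5 sx0.1 sy-0.5 z92.9 F [-1.9  1.2 10.9] gap59.3
t19.9 sx0.3 sy0.2 z92.2 F [ 0.3 -0.6 -0.4] gap85.2
t20.8 sx0.3 sy-0.1 z202.1 F [-0.3  0.3 -0.8] gap85.4
rim 69 125.47728678077715 ((583.0645751953125, -63.8074836730957), 19.783672332763672) (array([570.37803494, -73.53108315]), np.float64(23.833215578490318))
```

View pics/m.png

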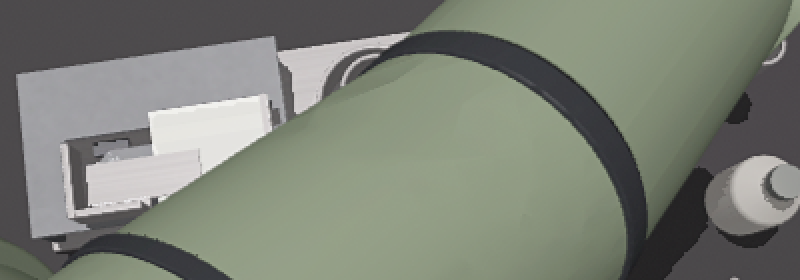

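Contact came at 92.9 mm against 92.4 expected, so the jar stands on the pot floor, though the arm occludes the view. I pick up the tall jar, then check the nest from there.

```bash
python3 - <<'E'
from h import *
movep(TALL+200*UP,R);st()
print(movel(TALL+110*UP,max_speed=90,guard=10));st()
clamp();s=st()
print(movel(TALL+265*UP,max_speed=120));st()
c=camera("top");W=cloud(c);cv2.imwrite("pics/t2.png",c["image"])
w=W[180:320,250:400].reshape(-1,3);w=w[(w[:,2]>121)&(w[:,2]<132)]
print("rim",len(w),np.median(w[:,2]),cv2.minEnclosingCircle(w[:,:2].astype(np.float32)),circ(w))
d=camera("side");cv2.imwrite("pics/s2.png",d["image"]);W=cloud(d)
w=W[200:330,250:370].reshape(-1,3);w=w[(w[:,2]>119)&(w[:,2]<133)]
print("rim side",len(w),np.median(w[:,2]),cv2.minEnclosingCircle(w[:,:2].astype(np.float32)),circ(w))
cv2.imwrite("pics/c2.png",np.hstack([cv2.resize(c["image"],(400,300)),cv2.resize(d["image"],(400,300))]))
E
```

```text
t22.7 sx-308.2 sy14.2 z199.6 F [0.3 0.4 0.2] gap85.5
False
t23.9 sx-308.3 sy13.8 z110.6 F [-0.5  0.9  0. ] gap85.2
t24.4 sx-308.2 sy13.8 z110.5 F [0.3 0.8 4.9] gap34.1
False
t25.9 sx-307.8 sy14.2 z264.2 F [-0.6 -0.  -2.3] gap34.5
rim 259 125.42442096310765 ((567.434326171875, -76.74024200439453), 30.202077865600586) (array([566.90936505, -76.70628825]), np.float64(28.07054698178912))
rim side 312 124.22986358773665 ((567.896240234375, -76.62339782714844), 32.0870475769043) (array([567.78845147, -77.63811279]), np.float64(27.977989915408717))
```

View pics/c2.png

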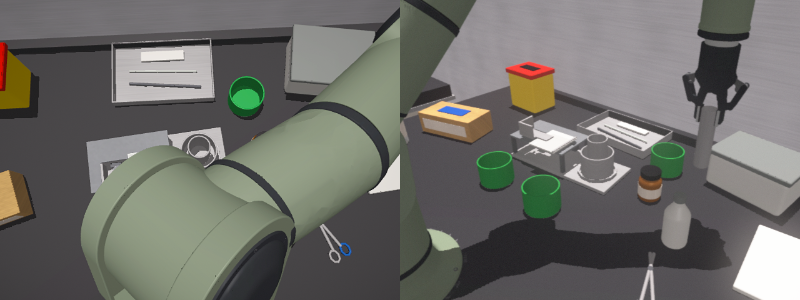

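The middle jar stands in the pot, its rim centred at (567,-77). I check how the tall jar hangs before nesting it.

```bash
python3 - <<'E'
from h import *
d=camera("side");W=cloud(d).reshape(-1,3);s=st()
e=s["eef_pos"];print(e)
m=(np.hypot(*(W[:,:2]-e[:2]).T)<30)&(W[:,2]>140)&(W[:,2]<255);w=W[m];print(len(w),w[:,2].min())
v=d["cam_to_world"][:2,3]-e[:2];v/=np.linalg.norm(v);u=np.array([-v[1],v[0]])
for lo,hi in((155,185),(185,215),(215,245)):
    a=w[(w[:,2]>lo)&(w[:,2]<hi)][:,:2]-e[:2];l=a@u;print(lo,len(a),"lateral edges",np.percentile(l,[1,99]).round(1),"near",np.percentile(a@v,98).round(1))
print("u",u)
E
```

```text
t26.0 sx-308.0 sy14.2 z264.5 F [ 0.6 -0.2 -2.9] gap34.1
[ 584.05489956 -384.73011563  264.47180456]
1580 154.7678856991563
155 429 lateral edges [-16.1  18.3] near 16.7
185 470 lateral edges [-16.4  18.4] near 17.1
215 506 lateral edges [-16.3  18.2] near 17.0
u [ 0.36591196 -0.93064947]
```

It hangs vertical and centred within about 1 mm, with its underside at 154.8. Now nesting it.

```bash
python3 - <<'E'
from h import *
P=np.array([567.3,-76.7,0])
movel(P+265*UP);st()
print(movel(P+142*UP,max_speed=80,guard=6));s=st()
print(movel(P+128*UP,max_speed=20,guard=5));s=st()
E
```

```text
t28.2 sx-0.5 sy-0.2 z265.0 F [ 1.1 -1.1 -2.1] gap34.4
False
t29.9 sx0.2 sy-0.5 z142.4 F [ 0.7 -0.7 -2.6] gap34.5
True
t30.4 sx0.2 sy-0.5 z132.4 F [-2.   0.2 11.4] gap34.4
```

Contact came at 132.4 mm, where 132 was expected for the floor of the nested jar. I release, retreat and check.

```bash
python3 - <<'E'
from h import *
open_gripper();s=st()
movel(s["eef_pos"]+130*UP,max_speed=120);st()
movep([330,400,300],R);wait(.3);st()
c=camera("top");d=camera("side")
for n,k in(("top",c),("side",d)):
    W=cloud(k).reshape(-1,3)
    def sel(xy,r,lo,hi): return W[(np.hypot(*(W[:,:2]-xy).T)<r)&(W[:,2]>lo)&(W[:,2]<hi)]
    for nm,xy,r,lo,hi in(("tall",WELL[:2],60,158,175),("mid",WELL[:2],60,121,132),("pot",WELL[:2],60,76,86),("spec",(581,-254),50,77,93),("bottle",(474.5,-393),40,127,143)):
        w=sel(xy,r,lo,hi)
        if len(w)>5:q=cv2.minEnclosingCircle(w[:,:2].astype(np.float32));print(n,nm,len(w),np.median(w[:,2]).round(1),np.round(q[0],1),round(q[1],1))
    g=W[(abs((W-WELL)@SX-140)<70)&(W[:,2]>88)&(W[:,2]<95.5)&(abs((W-WELL)@SY-35)<75)]
    print(n,"cover sx,sy range",np.percentile((g-WELL)@SX,[1,99]).round(1),np.percentile((g-WELL)@SY,[1,99]).round(1))
cv2.imwrite("pics/end.png",np.hstack([c["image"][150:400,130:530],d["image"][150:400,170:570]]))
E
```

```text
t31.0 sx0.4 sy0.0 z132.0 F [ 0.   0.1 -0.6] gap85.3
t32.2 sx0.5 sy0.3 z261.4 F [-0.6  0.9 -0.4] gap85.4
t34.4 sx498.1 sy187.2 z300.0 F [-0.1  0.2 -0.9] gap85.3
top tall 166 165.3 [567.9 -76.9] 18.2
top mid 294 125.9 [567.1 -76.7] 30.2
top pot 553 80.7 [567.2 -76. ] 50.2
top spec 867 84.1 [ 581.5 -254.2] 28.5
top bottle 259 134.3 [ 475.  -394.2] 14.2
top cover sx,sy range [ 90.6 203.2] [-16.5  91.4]
side tall 200 163.7 [569.  -77.9] 19.6
side mid 293 125.7 [567.  -77.1] 31.5
side pot 489 80.7 [567.6 -77.6] 51.0
side spec 611 84.9 [ 583.4 -257. ] 30.3
side bottle 288 134.7 [ 475.7 -393.9] 15.3
side cover sx,sy range [ 89.  194.1] [-18.3  91.5]
```

View pics/end.png

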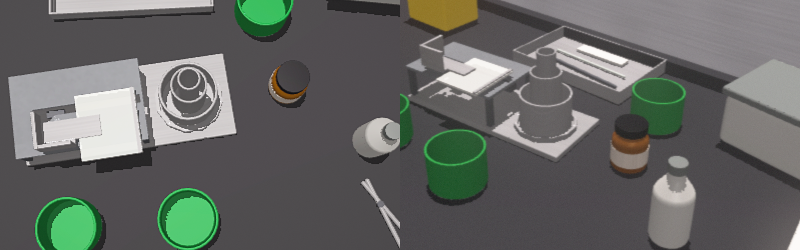

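Everything is nested and upright. The cover's near edge is at 90 mm and its side travel is 35–37 mm, so it is latched, and the bottle and specimen jar have not moved.

```bash
python3 -c "
from workcell import *
finish_job()"
```

```text
the job is handed in; nothing more can be done
```

The job is done and handed in at about 34.5 s on the robot's clock.

**What I did:** I pushed the cover open with shut fingers to about 160 mm, then sideways past the ridge to its stop. I eased it back into the notch and let go, and it stayed open by itself. I then lowered the middle jar onto the pot floor, with contact at TCP 92.9 mm against about 92.4 expected. After it I lowered the tall jar onto the middle jar's floor, with contact at 132.4 mm against 132. I released each jar only after the guarded lowering had made contact.

**Last checks (top and side cameras):**

| Item | Measured | Expected |
|---|---|---|
| Pot, middle and tall rims, centre | within about 2 mm of the well axis | on the axis |
| Rim heights (pot, middle, tall) | 80.7, 125.8 and 164–165 mm | 82, 127 and 167 mm |
| Cover near edge from well axis | 89–91 mm | 90 mm |
| Cover side travel | about 35–37 mm | 33–37 mm |

- **Rim heights:** they read 1 to 3 mm low, most of it the same low bias the range data showed from the start.
- **Bottle and specimen jar:** both are unmoved in the top view, to within 0.3 mm. The side view puts the specimen jar 3 mm off from that, which I put down to calibration and not movement.
- **Tall jar grip:** the gripper gap read 34 mm on the 36 mm jar. The jar hung straight and centred to about 1 mm, so I went ahead.

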